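# Start the seed counter

### The job

Get the seed counter on the bench running, in this order: push the orange-fronted catch tray straight in until its front plate sits against the machine, press the white-marked end of the black rocker fully down to switch on, then press the green key all the way down and let it come up again. Just push and press with the closed fingers: do not lift the tray, do not press the red or yellow key, and leave the other lab ware where it stands.

Things in the scene. Friction and masses are not known exactly. Their poses are not given: they have to be found in the camera images.
- counter: white fixed seed counter, 180 (x) x 340 (y) mm, deck 75 mm high. Origin under its centre on the bench; x from its front face (toward the robot) to its back, y left seen from the robot; yaw up to 0.3 rad either way. Tray bay in the front face at y +95 mm; steel bowl on deck at (25, 85) mm, 130 mm across, top 133 mm high; keys at x -50, y -130, -80, -30 mm; rocker behind them at (30, -95) mm
- tray: loose grey catch tray with orange front plate, 0.2 to 0.3 kg, partly inside the bay that guides it along the counter's x; slides with a few newtons. Origin on its underside, mid-length: plate's outer face 55 mm before it (-x), back wall 55 mm behind. Starts 25 to 55 mm out; home (plate against the counter's face) its origin is at x -41, y about 95 mm in the counter's frame
- tray_front (a point): centre of the outer face of the orange front plate (110 mm wide, from 1 to 62 mm above the bench, 6 mm thick), 31 mm above the bench; moves with the tray; axes as the tray's: x points into the counter
- rocker (a joint): angle of the rocker (rad): -0.2 off, +0.2 fully on; stays where it is left; takes 2 to 3 N at the marked point. Grows as the white-marked end goes down
- rocker_on (a point): centre of the white mark on the ON half of the black rocker (28 mm along x, 60 mm along y; hinge in the middle, line along x). The mark is 20 mm to the right (-y) of the hinge; it stands about 96 mm above the bench when off and 88 mm when on, where the marked half lies level; moves with the rocker
- start (a joint): travel of the green key: 0 up, 0.006 m fully down; springs back; begins to move at about 1.2 N, fully down at 4 N
- start_top (a point): centre of the top face of the green (start) round push key, 28 mm across, in a black 44 mm collar; the key's top stands 93 mm above the bench when up and moves 6 mm down; the point moves with it. The three keys stand 50 mm apart in a row at the deck's front, in any order
- stop (a joint): travel of the red key: 0 up, 0.006 m fully down; springs back; begins to move at about 1.2 N, fully down at 4 N
- stop_top (a point): centre of the top face of the red (stop) round push key, 28 mm across, in a black 44 mm collar; the key's top stands 93 mm above the bench when up and moves 6 mm down; the point moves with it. The three keys stand 50 mm apart in a row at the deck's front, in any order
- empty (a joint): travel of the yellow key: 0 up, 0.006 m fully down; springs back; begins to move at about 1.2 N, fully down at 4 N
- empty_top (a point): centre of the top face of the yellow (empty the bowl) round push key, 28 mm across, in a black 44 mm collar; the key's top stands 93 mm above the bench when up and moves 6 mm down; the point moves with it. The three keys stand 50 mm apart in a row at the deck's front, in any order
- vial: small amber glass sample vial with a black cap, 26 mm across, 55 mm tall, standing on the counter's deck at its far right corner; origin under its foot
- petri: flat white-looking petri dish with lid, 90 mm across, 15 mm tall, on the bench in front of the counter, right of the catch tray; origin under it
- forceps: steel forceps lying on the bench, 120 mm long, 7 mm tall, in front of the counter's left end; origin under the middle
- bottle: white plastic bottle with blue cap, 60 mm across, 130 mm tall, on the bench left of the counter; origin under it
- carton_a: brown seed carton, 60 x 85 x 125 mm tall, on the bench right of the counter; origin under it
- carton_b: a second brown seed carton, same size, right of the counter and nearer the robot; origin under it
- tub: pink open bowl, 100 mm across, 55 mm tall, on the bench far right of the counter; origin under it

How it is judged:
By the outcome, as a careful person would: the job done as asked, in the order asked, and still so for the second after the job is handed in, with the robot touching nothing.
It also fails if it takes over 45 s, if anything falls off the work surface, if the arm or the gripper's body presses on something with over 40 N, if the wrist force passes 120 N, or if a joint passes its speed limit or range.

### The arm

A 6-joint arm with a two-finger parallel gripper is mounted at the origin on the work surface. World frame = base frame: x ahead of the robot, y to its left, z up, the work surface at z = 0. Lengths are in m, angles in rad, forces in N, time in s.
With the tool pointing down it reaches from about 0.25 to 0.775 m from the base axis. Payload 4 kg.
Tool frame: the origin (TCP) lies midway between the tips of the shut fingers; the grasp point (between the pads) lies 19 mm behind it; z points along the fingers, y is the line along which they close (so a half turn about z gives the same grasp; the last joint's range is limited). The gripper opens to 94 mm and grips with 3 to 60 N. Pads are 16 mm wide; open, the fingers measure 119 mm over their backs; the gripper's body (75 mm by 177 mm) begins 78 mm behind the grasp point.
Start: joints at [1.237, 0.087, 1.371, -0, 1.684, -0.103], TCP at [0.126, 0.535, 0.206] pointing down, gripper open.
Joint ranges: [-3.1, 3.1], [-0.76, 2.03], [0.27, 2.55], [-1.08, 4.22], [0.17, 2.65], [-2.57, 2.57]. Speed limits (rad/s): [2.79, 2.79, 3.14, 3.14, 3.14, 3.14].

### API

Orientations are given as [roll, pitch, yaw] about the fixed x, y, z axes, in that order (R = Rz(yaw) Ry(pitch) Rx(roll)).
In Python, from bench import get_obs, snapshot, close_job gives the robot as it stands. The module is installed in compiled form; this text tells all that it offers.
- The arm moves only by the tool drive_tool, never from a script. Its argument "commands" is a list of rows, each a list of 6 numbers: the shift along the tool's x, y, z in units of 0.04 m (1.0 is 0.04 m), then the turn, a rotation vector about the tool's x, y, z in units of 0.1 rad (1.0 is 0.1 rad). In form: [[dx, dy, dz, wx, wy, wz], ...]. A call has 1 to 20 rows; each row shifts and turns the commanded pose from where the row before left it, along the tool's axes as they then stand; what a row does not reach is not made up. A row lasts 1/8 s, in which the tool goes at most 62.5 mm and 10.7 degrees, less where a joint would pass 70% of its speed; a pose out of reach is approached as far as the arm can. A call with a number of a shift or a turn outside -1 to 1 is refused whole. A call with a gripper value outside its range is refused whole. "gripper" is the closure, from 0 (fully open) to 1 (shut), set as the call begins (left out, the last holds). The fingers move at their own pace and stop on an object; the grip force is fixed at half the most. Time passes only in rows, so rows that do not move let the fingers close. It gives the time, the measured TCP pose, the force, the opening and the grip force at its end, in the units of the state.
- get_obs(): the state, without advancing time (a new reading comes with each control period).
- snapshot(name): name is "side" or "top"; returns a dict with "image" (400x640x3 uint8, blue, green, red), "range_z" (400x640 float32, m along the optical axis (not along the pixel's ray), 0 where there is no reading), "fx", "fy", "cx", "cy" (pixels), "rvec" (rotation vector, rad) and "tvec" (3), from world to camera coordinates, as OpenCV has them. Camera axes: x right, y down, z forward; pixel columns grow to the right and rows downward; lengths in m; the calibration is good to about 2 mm. A picture is of the moment at which its call begins.
- close_job(): hands the job in; it is judged then, once.
The state is a dict: "time": time; "joint_positions": joint angles; "qvel": joint speeds; "joint_torque": joint torques, N m; "tool_pos": TCP position; "ee_rot": TCP orientation; "wrist_force": force on the tool from outside, world axes, zero at the start; "wrist_torque": the same for the moment, N m; "width": finger opening in m; "finger_force": force on a finger pad.
Only numpy, scipy, OpenCV 4.12 (cv2) and the standard library are available. Lean on these libraries where they do the work, as an engineer would, in place of code of your own. Each camera call takes 0.05 s, during which the arm holds its last target. There are 200 camera calls.

## Working session

There is one attempt and no reset: what is moved stays moved. The work goes in short steps, Python scripts to look and compute and a tool call to move; the robot and the scene stay as the last step left them, time stands still between calls to the robot, and variables do not carry over. Pictures are saved under pics/ and viewed, at most 10 in all, crops included, and the job is handed in when it is done.

Besides the shell and the picture viewer there is one more tool, called after "Emit:" as name(argument=value, ...) on one line, values as JSON. drive_tool: Moves the arm, as the interface text tells. Its arguments: {"type":"object","properties":{"commands":{"type":"array"},"gripper":{"type":"number"}},"required":["commands"]}

```bash
mkdir -p pics; cat > h.py <<'E'
import numpy as np, cv2, pickle
from bench import get_obs, snapshot
def snap(name,tag):
    s=snapshot(name); cv2.imwrite(f'pics/{tag}.png',s['image']); pickle.dump(s,open(f'{tag}.pkl','wb')); return s
def load(tag): return pickle.load(open(f'{tag}.pkl','rb'))
def cloud(s):
    R=cv2.Rodrigues(np.array(s['rvec'],float))[0]; t=np.array(s['tvec'],float).ravel()
    v,u=np.mgrid[0:400,0:640]; z=s['range_z']
    P=np.stack([(u-s['cx'])/s['fx']*z,(v-s['cy'])/s['fy']*z,z],-1)
    W=(P-t)@R; W[z==0]=np.nan; return W
E
python3 - <<'E'
from h import *
for n in('top','side'):
    s=snap(n,n+'0'); print(n,s['fx'],s['rvec'],s['tvec'])
print(get_obs())
E
```

```text
top 363.75007255974697 [ 1.99773988 -2.23706893  0.23003157] [-0.01097757  0.60656503  1.02377324]
side 377.54725555832744 [ 0.47688387 -2.6103454   1.31033152] [0.53056406 0.20529494 0.82032237]
{'time': 0.1, 'joint_positions': array([ 1.23690851e+00,  8.78617665e-02,  1.37209348e+00,  9.07045467e-06,
        1.68360219e+00, -1.03129227e-01]), 'qvel': array([ 0.0001871 , -0.00047078, -0.0042285 ,  0.00013003,  0.0004041 ,
        0.00030423]), 'joint_torque': array([ 2.10592763e-03, -3.41254413e+01, -3.03301978e+01,  7.19051762e-02,
        3.04617989e-02, -1.02109302e-04]), 'tool_pos': array([0.12564784, 0.53494718, 0.20443668]), 'ee_rot': array([-3.13963924e+00, -2.11234608e-04,  2.91083487e+00]), 'wrist_force': array([-0.08826396, -0.165774  ,  0.01764196]), 'wrist_torque': array([-0.01802231, -0.04145953,  0.01145472]), 'finger_force': 0.0, 'width': 0.09400311073145096}
```

View pics/top0.png

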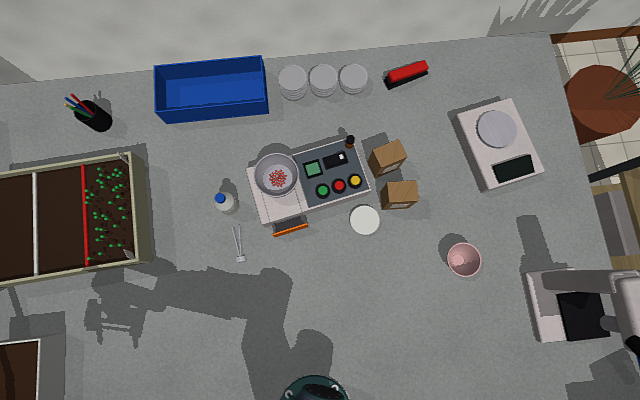

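View pics/side0.png

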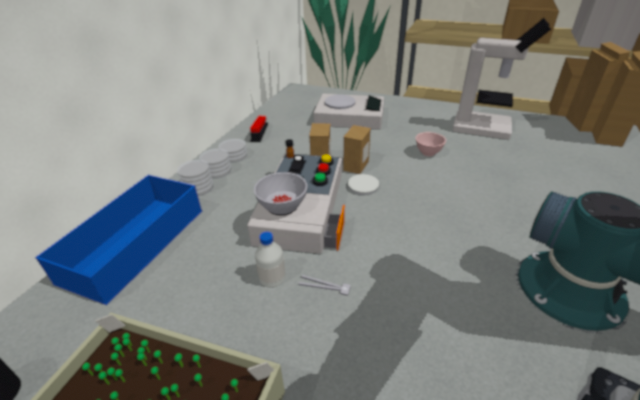

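The top view shows the counter around (310,180): green key (323,190), red (339,185), yellow (355,181), rocker (335,158) and orange plate (290,229). The side view agrees. Next I'll enlarge the counter and measure.

```bash
python3 - <<'E'
from h import *
s=load('top0'); W=cloud(s); im=s['image']
c=cv2.resize(im[125:245,235:395],None,fx=5,fy=5,interpolation=cv2.INTER_CUBIC); cv2.imwrite('pics/c1.png',c)
hsv=cv2.cvtColor(im,cv2.COLOR_BGR2HSV)
sub=np.zeros(im.shape[:2],bool); sub[130:245,240:395]=1
for n,lo,hi,zr in [('green',50,75,(.085,.1)),('red',0,6,(.085,.1)),('yellow',20,32,(.085,.1)),('orange',8,18,(.0,.075))]:
    m=sub&(hsv[...,0]>=lo)&(hsv[...,0]<=hi)&(hsv[...,1]>150)&(hsv[...,2]>90)
    P=W[m]; vv,uu=np.nonzero(m)
    ok=(P[:,2]>zr[0])&(P[:,2]<zr[1])
    print(n,m.sum(),ok.sum(),uu[ok].mean().round(1),vv[ok].mean().round(1),np.nanmedian(P[ok],0).round(4),P[ok].mean(0).round(4),P[ok].min(0).round(3),P[ok].max(0).round(3))
for u,v in [(335,158),(340,157),(328,161),(300,205),(265,215),(365,170),(365,220)]: print(u,v,W[v,u].round(4))
# counter footprint: points at deck height
m=sub&(abs(W[...,2]-.075)<.006)
pts=W[m][:,:2].astype(np.float32); print(cv2.minAreaRect(pts), cv2.boxPoints(cv2.minAreaRect(pts)))
E
```

```text
green 65 65 322.3 190.0 [ 0.6185 -0.0917  0.0958] [ 0.6185 -0.0916  0.0956] [ 0.606 -0.106  0.086] [ 0.631 -0.079  0.099]
red 143 141 307.1 181.0 [0.6488 0.013  0.0934] [ 0.6507 -0.0502  0.0933] [ 0.615 -0.155  0.086] [0.696 0.057 0.099]
yellow 70 68 355.0 180.0 [ 0.6375 -0.1895  0.0955] [ 0.6374 -0.1899  0.0953] [ 0.625 -0.206  0.086] [ 0.65  -0.178  0.1  ]
orange 155 148 290.3 229.6 [0.5201 0.0149 0.0552] [0.5201 0.0152 0.0461] [ 0.509 -0.037  0.007] [0.533 0.068 0.065]
335 158 [ 0.7128 -0.1406  0.0885]
340 157 [ 0.7121 -0.1551  0.0952]
328 161 [ 0.7064 -0.1189  0.0869]
300 205 [ 0.5852 -0.0221  0.0766]
265 215 [0.5685 0.0832 0.0693]
365 170 [ 0.6914 -0.2397 -0.0046]
365 220 [ 0.5278 -0.2144  0.0149]
((0.6611831188201904, -0.09236711263656616), (0.22604741156101227, 0.43957874178886414), 1.7329169511795044) [[ 0.5415646   0.12390384]
 [ 0.5548576  -0.31547382]
 [ 0.78080165 -0.30863807]
 [ 0.7675086   0.1307396 ]]
```

View pics/c1.png

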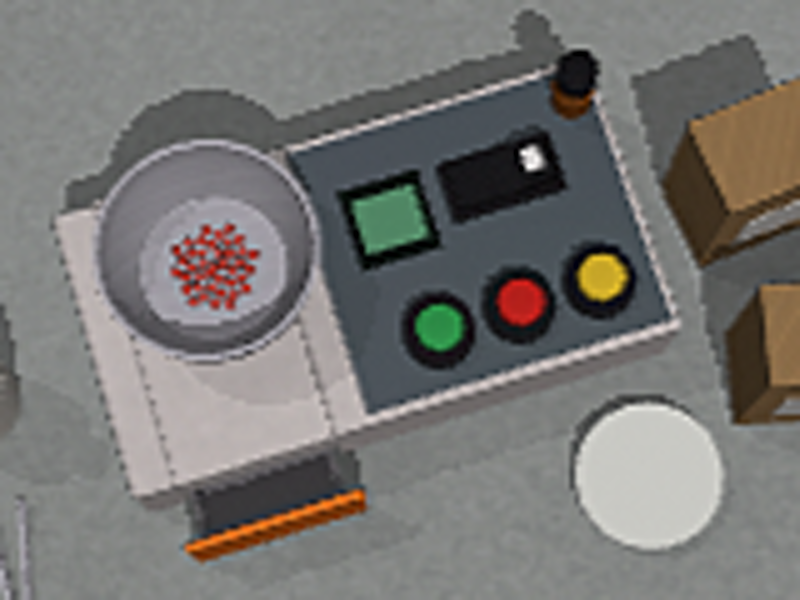

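The crop shows the rocker's white mark at about (341,156) full-frame, and the plate with the tray's dark interior behind it. Next I'll fit the counter frame and convert to tool moves.

```bash
cat >> h.py <<'E'
g=np.array([.6185,-.0916]); y_=np.array([.6374,-.1899])
d=(g-y_)/np.linalg.norm(g-y_); yaw=np.arctan2(-d[0],d[1])
Rc=np.array([[np.cos(yaw),-np.sin(yaw)],[np.sin(yaw),np.cos(yaw)]])
O=(g+y_)/2-Rc@[-.05,-.08]
def toC(p): return Rc.T@(np.asarray(p)[:2]-O)
def toW(c): return O+Rc@np.asarray(c)
def rel():
    o=get_obs(); p=o['tool_pos']; print('t',o['time'],'tcp counter',(toC(p)*1e3).round(1),'z',(p[2]*1e3).round(1),'rot',o['ee_rot'].round(4),'F',o['wrist_force'].round(1),'w',o['width'])
    return p
E
python3 - <<'E'
from h import *
print('yaw',yaw,'O',O,'wz rows',-(yaw+np.pi-2.9108)/.1); rel()
W=cloud(load('top0'))
for n,u,v in [('mark',341,156),('bottlecap',221,198),('bottle',228,205),('forceps',240,258),('petri',365,220),('bowlrimfront',277,195),('vialcap',350,140)]: print(n,W[v,u].round(3),(toC(W[v,u])*1e3).round(1))
S=load('top0');import cv2
h=cv2.cvtColor(S['image'],cv2.COLOR_BGR2HSV); m=(h[...,0]>=8)&(h[...,0]<=18)&(h[...,1]>150)&(h[...,2]>90); m[:215]=0;m[245:]=0;m[:,:260]=0;m[:,320:]=0
P=W[m]; C=np.array([[*toC(p)*1e3,p[2]*1e3] for p in P]); t=C[C[:,2]>50]
print('plate',np.percentile(t,[2,50,98],axis=0).round(1)); t=C[(C[:,2]<45)&(C[:,2]>15)]; print(np.percentile(t,[2,50,98],axis=0).round(1))
l=t; 
E
```

```text
yaw 0.18995055634117552 O [ 0.66194585 -0.0527484 ] wz rows -4.207432099309685
t 0.1 tcp counter [-415.7  678.4] z 204.4 rot [-3.1396e+00 -2.0000e-04  2.9108e+00] F [-0.1 -0.2  0. ] w 0.09400311073145096
mark [ 0.714 -0.158  0.098] [  31.3 -113.4]
bottlecap [0.619 0.193 0.132] [  4.4 249.5]
bottle [0.606 0.185 0.089] [ -9.9 243.6]
forceps [0.456 0.178 0.007] [-158.5  265. ]
petri [ 0.528 -0.214  0.015] [-162.3 -133.4]
bowlrimfront [0.615 0.039 0.109] [-28.5  99.2]
vialcap [ 0.751 -0.187  0.125] [  61.6 -149. ]
plate [[-128.    42.5   51.1]
 [-125.8   92.7   60. ]
 [-122.5  145.3   64.3]]
[[-128.3   42.5   16.2]
 [-127.7   91.3   29.5]
 [-127.2  144.2   44. ]]
```

Emit:
drive_tool(commands=[[0,0,0,0,0,-1],[0,0,0,0,0,-1],[0,0,0,0,0,-1],[0,0,0,0,0,-1],[0,0,0,0,0,-0.2],[-0.4,-0.5,0,0,0,0],[-0.4,-1,0,0,0,0],[-0.4,-1,0,0,0,0],[-0.4,-1,0,0,0,0],[-0.4,-1,0,0,0,0],[-0.4,-1,0,0,0,0],[-0.4,-1,0,0,0,0],[-0.4,-1,0,0,0,0],[-0.4,-1,0,0,0,0],[-0.4,-1,0,0,0,0],[-0.4,-1,0,0,0,0],[-0.4,-1,0,0,0,0],[-0.4,-1,0,0,0,0],[-0.4,-1,0,0,0,0],[-0.4,-1,0,0,0,0]], gripper=1)

```text
time: 2.6
tool_pos: [0.4711, 0.0096, 0.2053]
ee_rot: [3.141, 0.0, -2.954]
wrist_force: [1.4, 0.3, -0.1]
width: 0.0005
finger_force: 0.0
```

```bash
python3 -c "
from h import *
rel()"
```

```text
t 2.6 tcp counter [-175.6   97.3] z 205.3 rot [ 3.1413  0.     -2.9539] F [ 1.4  0.3 -0.1] w 0.00047930169868158347
```

Emit:
drive_tool(commands=[[0,0,0.2,0,0,0],[0,-0.04,1,0,0,0],[0,0,1,0,0,0],[0,0,1,0,0,0],[0,0,0.6,0,0,0],[0,0,0.4,0,0,0],[0,0,0,0,0,0],[0,0,0,0,0,0]])

```text
time: 3.6
tool_pos: [0.4718, 0.0096, 0.0386]
ee_rot: [-3.141, 0.002, -2.952]
wrist_force: [-0.3, 0.9, -0.4]
width: 0.0005
finger_force: 0.0
```

```bash
python3 -c "
from h import *
rel(); snap('top','top1'); snap('side','side1')
a=load('top1')['image'][150:270,235:395]; b=load('side1')['image'][150:270,230:390]
cv2.imwrite('pics/c2.png',np.hstack([cv2.resize(i,None,fx=2.5,fy=2.5,interpolation=2) for i in(a,b)]))"
```

```text
t 3.6 tcp counter [-175.    97.1] z 38.6 rot [-3.1411e+00  2.1000e-03 -2.9522e+00] F [-0.3  0.9 -0.4] w 0.0005220488936364398
```

View pics/c2.png

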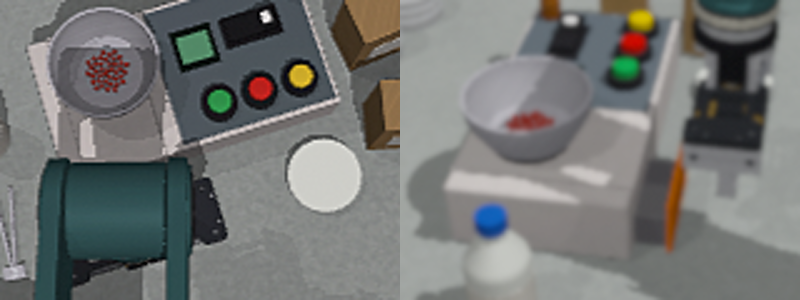

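The side crop shows the closed fingertips in front of the orange plate with a clear gap and nothing between. Now I'll push, stopping short of home.

Emit:
drive_tool(commands=[[-0.3,-0.05,0,0,0,0],[-0.4,0,0,0,0,0],[-0.2,0,0,0,0,0],[-0.15,0,0,0,0,0],[-0.15,0,0,0,0,0],[-0.15,0,0,0,0,0],[-0.15,0,0,0,0,0],[0,0,0,0,0,0]])

```text
time: 4.7
tool_pos: [0.5309, 0.0188, 0.0375]
ee_rot: [3.142, 0.001, -2.952]
wrist_force: [0.6, -0.5, -0.4]
width: 0.0003
finger_force: 0.0
```

```bash
python3 -c "
from h import *
rel()"
```

```text
t 4.7 tcp counter [-115.2   95. ] z 37.5 rot [ 3.1415e+00  1.0000e-03 -2.9523e+00] F [ 0.6 -0.5 -0.4] w 0.0002864965431683495
```

Emit:
drive_tool(commands=[[-0.1,0,0,0,0,0],[-0.08,0,0,0,0,0],[0,0,0,0,0,0]])

```text
time: 5.08
tool_pos: [0.5378, 0.0201, 0.0375]
ee_rot: [-3.142, 0.001, -2.952]
wrist_force: [-0.3, -0.1, 0.0]
width: 0.0002
finger_force: 0.0
```

```bash
python3 -c "
from h import *
rel(); snap('side','side2')
b=load('side2')['image'][150:270,230:390]
cv2.imwrite('pics/c3.png',cv2.resize(b,None,fx=4,fy=4,interpolation=2))"
```

```text
t 5.075 tcp counter [-108.2   95. ] z 37.5 rot [-3.1416e+00  8.0000e-04 -2.9523e+00] F [-0.3 -0.1  0. ] w 0.00021275287506458243
```

View pics/c3.png

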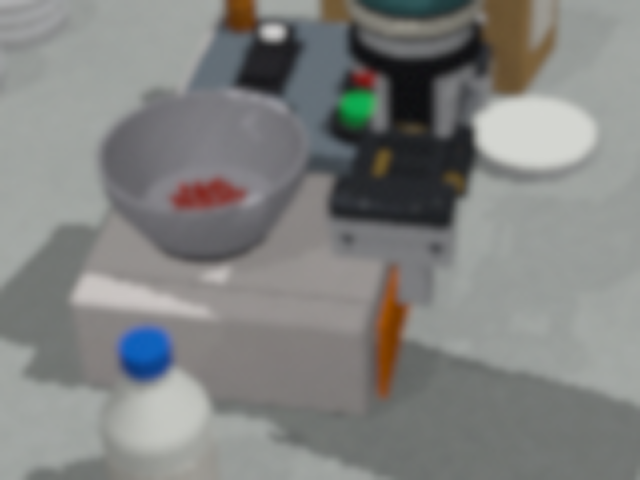

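The plate, at about (390,340) in the crop, is nearly against the face and the bowl is clear. I'll creep in until the force rises.

Emit:
drive_tool(commands=[[-0.06,0,0,0,0,0],[-0.05,0,0,0,0,0],[0,0,0,0,0,0]])

```text
time: 5.5
tool_pos: [0.5404, 0.0206, 0.0375]
ee_rot: [-3.142, -0.003, -2.952]
wrist_force: [-4.6, -1.0, 4.2]
width: 0.0008
finger_force: 2.6
```

Emit:
drive_tool(commands=[[-0.04,0,0,0,0,0],[0,0,0,0,0,0]])

```text
time: 5.75
tool_pos: [0.5403, 0.0206, 0.0375]
ee_rot: [3.142, -0.007, -2.952]
wrist_force: [-8.7, -1.9, 6.1]
width: 0.0004
finger_force: 4.7
```

Emit:
drive_tool(commands=[[-0.05,0,0,0,0,0],[0,0,0,0,0,0]])

```text
time: 6.0
tool_pos: [0.5403, 0.0206, 0.0376]
ee_rot: [3.141, -0.012, -2.952]
wrist_force: [-13.8, -3.1, 10.4]
width: 0.0004
finger_force: 7.4
```

Emit:
drive_tool(commands=[[0.1,0,0,0,0,0],[0.1,0,0,0,0,0],[0.4,0,0,0,0,0],[0.8,0,0,0,0,0],[0.4,0,-0.5,0,0,0],[0,0,-1,0,0,0],[0,0,-1,0,0,0],[0,0,-1,0,0,0],[0,0,0,0,0,0],[0,0,0,0,0,0]])

```text
time: 7.25
tool_pos: [0.4743, 0.0081, 0.1765]
ee_rot: [3.141, -0.0, -2.952]
wrist_force: [0.2, -0.6, -0.3]
width: 0.0005
finger_force: 0.0
```

```bash
python3 -c "
from h import *
rel(); snap('side','side3'); snap('top','top3')
a=load('top3')['image'][125:245,235:395]; b=load('side3')['image'][150:270,230:390]
cv2.imwrite('pics/c4.png',np.hstack([cv2.resize(i,None,fx=2.5,fy=2.5,interpolation=2) for i in(a,b)]))
S=load('side3');W=cloud(S);h=cv2.cvtColor(S['image'],cv2.COLOR_BGR2HSV); m=(h[...,0]>=8)&(h[...,0]<=18)&(h[...,1]>180)&(h[...,2]>60); m[:190]=0;m[270:]=0;m[:,:310]=0;m[:,370:]=0
C=np.array([[*toC(p)*1e3,p[2]*1e3] for p in W[m]]); print(len(C),np.nanpercentile(C,[5,25,50,75,95],axis=0).round(1))
S=load('side0');W=cloud(S);h=cv2.cvtColor(S['image'],cv2.COLOR_BGR2HSV); m=(h[...,0]>=8)&(h[...,0]<=18)&(h[...,1]>180)&(h[...,2]>60); m[:190]=0;m[270:]=0;m[:,:310]=0;m[:,370:]=0
C=np.array([[*toC(p)*1e3,p[2]*1e3] for p in W[m]]); print(len(C),np.nanpercentile(C,[5,25,50,75,95],axis=0).round(1))
"
```

```text
t 7.25 tcp counter [-172.8   95.2] z 176.5 rot [ 3.1412e+00 -5.0000e-04 -2.9523e+00] F [ 0.2 -0.6 -0.3] w 0.0004588722061933763
142 [[-97.5  64.8  25.9]
 [-97.2  92.   38.6]
 [-96.3 121.4  54.3]
 [-94.4 143.3  61.8]
 [-92.8 146.9  63.5]]
139 [[-129.3   51.3   14.3]
 [-128.9   82.7   38.7]
 [-127.2  112.    55.9]
 [-124.9  143.3   62.1]
 [-114.7  147.7   63.5]]
```

View pics/c4.png

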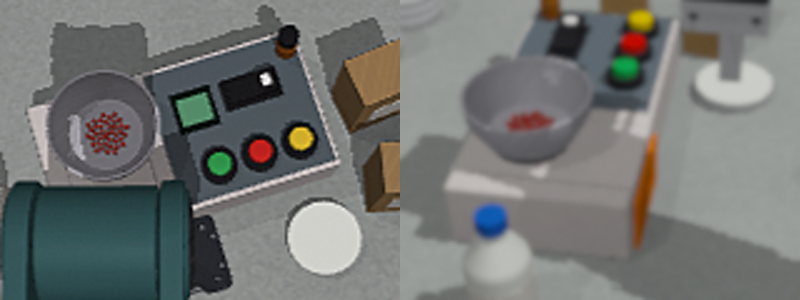

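The tray is seated: the plate face is at about −97 mm, the force built up with no motion, and the side crop shows the plate flush. Next is moving over the rocker mark.

Emit:
drive_tool(commands=[[-0.5,-0.5,0,0,0,0],[-0.8,-0.8,0,0,0,0],[-0.8,-0.8,0,0,0,0],[-0.8,-0.8,0,0,0,0],[-0.8,-0.9,0,0,0,0],[-0.8,-0.9,0,0,0,0],[-0.6,-0.6,0,0,0,0],[0,0,0.8,0,0,0],[0,0,0.7,0,0,0],[0,0,0,0,0,0],[0,0,0,0,0,0]])

```text
time: 8.72
tool_pos: [0.7147, -0.1618, 0.1175]
ee_rot: [3.141, -0.0, -2.952]
wrist_force: [0.3, -0.0, 0.7]
width: 0.0004
finger_force: 0.0
```

```bash
python3 -c "
from h import *
rel()"
```

```text
t 8.725 tcp counter [  31.3 -117. ] z 117.5 rot [ 3.1414e+00 -1.0000e-04 -2.9523e+00] F [ 0.3 -0.   0.7] w 0.00036437314775864617
```

Emit:
drive_tool(commands=[[0,0.03,0.35,0,0,0],[0,0,0.15,0,0,0],[0,0,0.1,0,0,0],[0,0,0.1,0,0,0],[0,0,0,0,0,0]])

```text
time: 9.35
tool_pos: [0.7147, -0.1611, 0.0897]
ee_rot: [-3.141, 0.001, -2.953]
wrist_force: [-0.5, -1.7, 1.7]
width: 0.0004
finger_force: 0.9
```

Emit:
drive_tool(commands=[[0,0,0.05,0,0,0],[0,0,0,0,0,0]])

```text
time: 9.6
tool_pos: [0.7147, -0.161, 0.0883]
ee_rot: [-3.141, 0.001, -2.953]
wrist_force: [-1.8, -1.8, 4.2]
width: 0.0002
finger_force: 2.4
```

Emit:
drive_tool(commands=[[0,0,0.05,0,0,0],[0,0,0,0,0,0]])

```text
time: 9.85
tool_pos: [0.7148, -0.161, 0.0883]
ee_rot: [-3.14, 0.002, -2.953]
wrist_force: [-3.3, -1.0, 9.7]
width: 0.0008
finger_force: 4.8
```

Emit:
drive_tool(commands=[[0,0,0.04,0,0,0],[0,0,0,0,0,0]])

```text
time: 10.1
tool_pos: [0.7148, -0.161, 0.0882]
ee_rot: [-3.14, 0.003, -2.952]
wrist_force: [-5.0, -0.7, 13.5]
width: 0.0005
finger_force: 6.6
```

The rocker hit its hard stop at z 88 mm with 13 N, so it's fully on. Next: lift off, hover over green and check.

Emit:
drive_tool(commands=[[0,0,-0.3,0,0,0],[0,0,-0.8,0,0,0],[0.5,0.5,0,0,0,0],[0.7,0.8,0,0,0,0],[0.8,0.85,0,0,0,0],[0,0,0,0,0,0],[0,0,0,0,0,0]])

```text
time: 10.98
tool_pos: [0.6201, -0.0911, 0.1277]
ee_rot: [3.141, 0.0, -2.952]
wrist_force: [0.8, -1.1, -0.2]
width: 0.0003
finger_force: 0.0
```

```bash
python3 -c "
from h import *
rel(); snap('side','side4'); snap('top','top4')
a=load('top4')['image'][125:245,235:395]; b=load('side4')['image'][130:250,230:390]
cv2.imwrite('pics/c5.png',np.hstack([cv2.resize(i,None,fx=2.5,fy=2.5,interpolation=2) for i in(a,b)]))"
```

```text
t 10.975 tcp counter [-48.3 -29.7] z 127.7 rot [ 3.1414e+00  4.0000e-04 -2.9519e+00] F [ 0.8 -1.1 -0.2] w 0.0002988230610452379
```

View pics/c5.png

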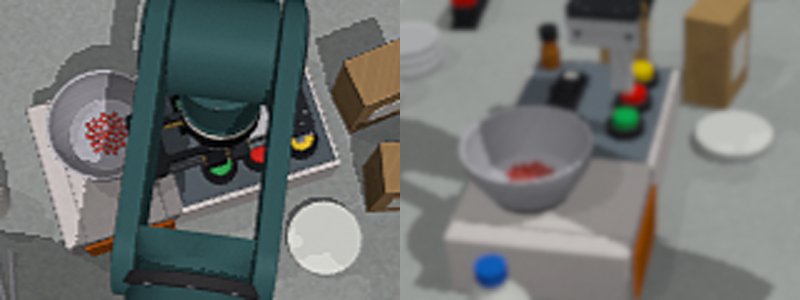

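In the crop, the fingertip is right above the green key, the tray is flush and the rocker is tilted on. Now pressing green.

Emit:
drive_tool(commands=[[0.04,0,0.4,0,0,0],[0,0,0.35,0,0,0],[0,0,0.1,0,0,0],[0,0,0.1,0,0,0],[0,0,0,0,0,0]])

```text
time: 11.7
tool_pos: [0.6178, -0.0918, 0.0913]
ee_rot: [-3.141, -0.0, -2.952]
wrist_force: [-3.9, -0.0, 5.4]
width: 0.0004
finger_force: 2.8
```

Emit:
drive_tool(commands=[[0,0,0.08,0,0,0],[0,0,0.06,0,0,0],[0,0,0,0,0,0]])

```text
time: 12.08
tool_pos: [0.618, -0.0918, 0.0909]
ee_rot: [-3.14, 0.002, -2.952]
wrist_force: [-10.3, 1.6, 22.7]
width: 0.0002
finger_force: 10.7
```

It stopped at 91 mm with 23 N. The key should go to 87 mm at 4 N, so the fingertips are sitting on the collar. I'll lift, tilt about tool x so that one finger edge (16 mm wide) goes in, and press with that.

Emit:
drive_tool(commands=[[0,0,-0.3,0,0,0],[0,0,-0.6,0,0,0],[0,0.17,0,0,0,0],[0,0,0,-1,0,0],[0,0,0,-1,0,0],[0,0,0,-1,0,0],[0,0,0,-0.5,0,0],[0,0,0,0,0,0],[0,0,0,0,0,0]])

```text
time: 13.2
tool_pos: [0.6166, -0.0842, 0.1195]
ee_rot: [2.791, -0.001, -2.952]
wrist_force: [-0.8, 0.3, 0.2]
width: 0.0
finger_force: 0.0
```

```bash
python3 -c "
from h import *
from scipy.spatial.transform import Rotation as Ro
p=rel(); R=Ro.from_euler('xyz',get_obs()['ee_rot']).as_matrix()
for d in ((0,-.0125,0),(0,.0125,0)):
    q=p+R@d; print(toC(q)*1e3,q[2]*1e3)
tgt=np.r_[toW([-.05,-.0232]),.105]; print('to hover, tool units',(R.T@(tgt-p)/.04).round(3),'down',(R.T@[0,0,-1]).round(3))
snap('side','side5'); snap('top','top5')
S=load('top5');W=cloud(S)
a=load('top5')['image'][165:205,300:370]; b=load('side5')['image'][140:200,290:370]
cv2.imwrite('pics/c6.png',np.hstack([cv2.resize(i,(400,300),interpolation=2) for i in(a,b)]))"
```

```text
t 13.2 tcp counter [-50.5 -22.3] z 119.5 rot [ 2.7913e+00 -9.0000e-04 -2.9519e+00] F [-0.8  0.3  0.2] w 2.2464963310524265e-05
[-50.48108481 -34.07939104] 115.24712100788676
[-50.46732041 -10.59725433] 123.8255279847242
to hover, tool units [-0.012 -0.145  0.334] down [-0.001 -0.343  0.939]
```

View pics/c6.png

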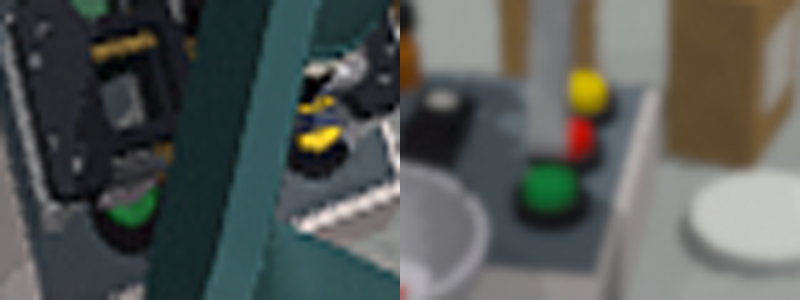

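The finger's edge sits above the green key with the tool leaning away from the bowl. Pressing straight down along world z (tool direction −0.343, 0.939).

Emit:
drive_tool(commands=[[0,-0.09,0.24,0,0,0],[0,-0.08,0.23,0,0,0],[0,-0.035,0.095,0,0,0],[0,0,0,0,0,0]])

```text
time: 13.8
tool_pos: [0.6165, -0.0844, 0.0961]
ee_rot: [2.79, -0.001, -2.952]
wrist_force: [-0.7, 0.6, 1.8]
width: 0.0003
finger_force: 1.0
```

Emit:
drive_tool(commands=[[0,-0.035,0.095,0,0,0],[0,-0.02,0.05,0,0,0],[0,0,0,0,0,0]])

```text
time: 14.18
tool_pos: [0.6169, -0.0846, 0.0919]
ee_rot: [2.791, 0.001, -2.952]
wrist_force: [-2.2, 1.0, 8.0]
width: 0.0003
finger_force: 3.7
```

Emit:
drive_tool(commands=[[0,-0.02,0.06,0,0,0],[0,0,0,0,0,0]])

```text
time: 14.42
tool_pos: [0.617, -0.0845, 0.0917]
ee_rot: [2.791, 0.003, -2.951]
wrist_force: [-3.6, -0.2, 13.2]
width: 0.0004
finger_force: 7.0
```

Emit:
drive_tool(commands=[[0,-0.02,0.05,0,0,0],[0,0,0,0,0,0]])

```text
time: 14.68
tool_pos: [0.6171, -0.0845, 0.0915]
ee_rot: [2.791, 0.004, -2.951]
wrist_force: [-7.1, 0.3, 19.8]
width: 0.0004
finger_force: 9.8
```

The key hit its stop with the edge at 87.2 mm (expected 87) and 20 N, so it's fully down. Releasing and retreating.

Emit:
drive_tool(commands=[[0,0.1,-0.27,0,0,0],[0,0.2,-0.55,0,0,0],[0,0.35,-0.94,0,0,0],[0,0.35,-0.94,0,0,0],[0,0,0,1,0,0],[0,0,0,1,0,0],[0,0,0,1,0,0],[0,0,0,0.5,0,0],[0.8,0.6,0,0,0,0],[1,0.9,0,0,0,0],[1,1,0,0,0,0],[1,1,0,0,0,0],[1,1,0,0,0,0],[0.5,1,0,0,0,0],[0,1,0,0,0,0],[0,1,0,0,0,0],[0,1,0,0,0,0],[0,0.5,0,0,0,0],[0,0,0,0,0,0],[0,0,0,0,0,0]])

```text
time: 17.18
tool_pos: [0.3411, 0.2286, 0.2003]
ee_rot: [-3.141, 0.0, -2.953]
wrist_force: [0.7, 0.6, -0.2]
width: 0.0004
finger_force: 0.0
```

```bash
python3 -c "
from h import *
rel(); S=snap('top','top6'); snap('side','side6')
for t in('top0','top6'):
    W=cloud(load(t)); im=load(t)['image']; print(t)
    h=cv2.cvtColor(im,cv2.COLOR_BGR2HSV)
    g=(h[...,0]>=50)&(h[...,0]<=75)&(h[...,1]>150); g[:180]=0; g[200:]=0; g[:,:310]=0; g[:,335:]=0
    print('green z',np.nanmedian(W[g],0).round(4), g.sum())
    for y in (-118,-112,-105,-85,-75):  # rocker heights along its length
        C=np.stack([(W[...,0]-O[0])*Rc[0,0]+(W[...,1]-O[1])*Rc[1,0],(W[...,0]-O[0])*Rc[0,1]+(W[...,1]-O[1])*Rc[1,1]],-1)*1e3
        m=(abs(C[...,0]-30)<9)&(abs(C[...,1]-y)<4); print(y,(np.nanmedian(W[m][:,2])*1e3).round(1),end='; ')
    print()
a=load('top6')['image'][125:245,235:395]; b=load('side6')['image'][130:250,230:390]
cv2.imwrite('pics/c7.png',np.hstack([cv2.resize(i,None,fx=2.5,fy=2.5,interpolation=2) for i in(a,b)]))"
```

```text
t 17.175 tcp counter [-261.9  336.9] z 200.3 rot [-3.1408e+00  2.0000e-04 -2.9528e+00] F [ 0.7  0.6 -0.2] w 0.00043174734743033126
top0
green z [ 0.6185 -0.0921  0.0953] 77
-118 97.5; -112 95.3; -105 91.1; -85 87.2; -75 87.0; 
top6
green z [ 0.619  -0.0923  0.0955] 77
-118 88.2; -112 88.7; -105 86.0; -85 91.8; -75 96.2;
```

View pics/c7.png

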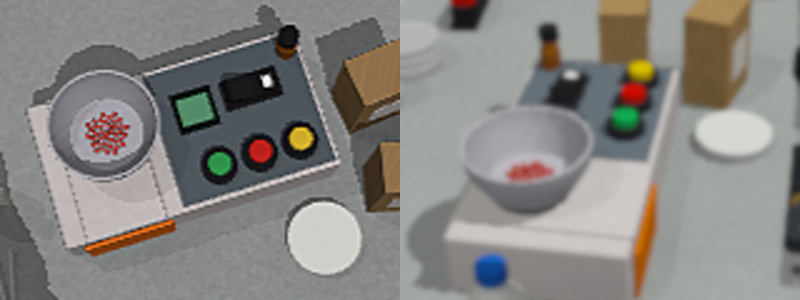

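The tray is flush, the rocker's marked half lies level at about 88 mm, the green key is back up, and the other items stand where they were. Handing in.

```bash
python3 -c "
from bench import close_job
print(close_job())"
```

```text
the job is handed in; nothing more can be done
None
```

The job is handed in: tray pushed home, rocker fully on, then the green key pressed to its stop and back up; a first press on green caught its collar (23 N), so I repeated it with the tool tilted.

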